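# Set up the model group on the carver's board

## Robot

A 6-joint arm with a two-finger parallel gripper is mounted at the origin on the work surface. World frame = base frame: x ahead of the robot, y to its left, z up, the work surface at z = 0. Lengths are in mm, angles in rad, forces in N, time in s.
With the tool pointing down it reaches from about 300 to 875 mm from the base axis. Payload 6.4 kg.
Tool frame: the origin (TCP) lies on the centre line of the jaws, within the pads' length; the fingertips stand 14 mm ahead of it and the grasp point (between the pads) lies 5 mm behind it; z points along the fingers, y is the line along which they close (so a half turn about z gives the same grasp; the last joint's range is limited). The gripper opens to 85 mm and grips with 20 to 120 N. Pads are 22 mm wide; open, the fingers measure 114 mm over their backs; the gripper's body (76 mm by 85 mm) begins 54 mm behind the grasp point. The pads swing forward as they close: fully open they stand 13 mm farther back than shut.
Start: joints at [0.942, 0.181, 1.607, -0, 1.354, -0.206], TCP at [235.922, 524.387, 245.288] pointing down, gripper open.
Joint ranges: [-2.99, 2.99], [-0.89, 2.07], [0.3, 2.58], [-1.14, 4.28], [0, 2.63], [-3.12, 3.12]. Speed limits (rad/s): [2.57, 2.57, 3.01, 3.14, 3.14, 3.14].

## Interface

Orientations are given as a rotation vector (axis times angle).
In Python, from plant import manip gives the robot as it stands.
- The arm moves only by the tool move_arm, never from a script. Its argument "series" is a list of rows, each a list of 6 numbers: the shift along the tool's x, y, z in m, then the turn, a rotation vector about the tool's x, y, z in rad. A call has 1 to 20 rows; each row shifts and turns the commanded pose from where the row before left it, along the tool's axes as they then stand; what a row does not reach is not made up. A row lasts 1/12 s, in which the tool goes at most 41.7 mm and 7.16 degrees, less where a joint would pass 70% of its speed; a pose out of reach is approached as far as the arm can. A call is refused whole if a number of a shift passes 0.0417 or a number of a turn 0.125, either way. A call with a gripper value outside its range is refused whole. "jaw" is the closure in counts, from 0 (fully open) to 255 (shut), set as the call begins (left out, the last holds). The fingers move at their own pace and stop on an object; the grip force is fixed at half the most. Time passes only in rows, so rows that do not move let the fingers close. It gives the time, the measured TCP pose, the force, the opening and the grip force at its end, in the units of the state.
- manip.get_state(): the state, without advancing time (a new reading comes with each control period).
- manip.camera(name): name is "scene" or "side" or "wrist"; returns the picture (480x640x3 uint8, red, green, blue); there is no depth.
- manip.camera_params(name): a dict with "fov_y" (degrees; the focal length in pixels is half the picture's height over the tangent of half this angle, whatever the lens; pixels are square), "cx", "cy" (the principal point, pixels), "R" (3x3) and "t" (3): a world point X has camera coordinates R X + t. Camera axes: x right, y down, z forward; pixel columns grow to the right and rows downward; lengths in mm; the calibration is good to about 2 mm. A picture is of the moment at which its call begins: read the wrist's pose just before it. camera_params takes no time and is no camera call; for the wrist camera it gives the pose at the moment of the call.
- manip.sign_off(): hands the job in; it is judged then, once.
The state is a dict: "time": time; "joint_positions": joint angles; "qd": joint speeds; "joint_torque": joint torques, N m; "position": TCP position; "eef_rot": TCP orientation; "contact_force": force on the tool from outside, world axes, zero at the start; "moment": the same for the moment, N m; "finger_gap": finger opening in mm; "grip_force": force on a finger pad.
Only numpy, scipy, OpenCV 4.12 (cv2) and the standard library are available. Lean on these libraries where they do the work, as an engineer would, in place of code of your own. Each camera call takes 0.05 s, during which the arm holds its last target. There are 200 camera calls.

## Task

Set up the model group on the carver's board (the one with the blue ledge along its back edge): stand the square marble plinth in line with the two fixed stones and midway between them, and stand the plaster bust upright on the middle of the plinth. Stand the plaster urn 9 cm straight in front of the carved stone head and the plaster column 9 cm straight in front of the rough block, centre to centre, where 'in front' means square to the ledge and away from it. Let none of the four pieces fall over on the way, and leave them all standing upright.

Things in the scene. Friction and masses are not known exactly. Their poses are not given: they have to be found in the camera images.
- board: the carver's board, fixed: brown wood, 280 mm deep (its x) by 310 mm wide (its y), top face at z = 0.020; a blue steel ledge 12 mm thick along its back (+x) edge rises 16 mm above the wood. Origin: centre of its underside. x points to the ledge (back), y to the left as one faces the ledge. Stands left or right of the robot, turned up to 0.25 rad.
- stone_head: carved head of white marble on a square 64 mm foot, 105 mm high, fixed on the board near one end, 40 mm nearer the ledge than the board's middle. Origin: centre of its underside, on the board's top. Axes parallel to the board's. It and the rough block stand 220 mm apart along the board's y; which is left and which right varies.
- rough_block: rough-hewn grey stone block, 62 x 64 mm at the foot, about 95 mm high, fixed on the board at the same depth as the carved head, at the other end. Origin: centre of its underside, on the board's top face. Axes parallel to the board's.
- plinth_center (a point): loose square marble plinth, 44 mm high: foot 64 x 64 x 8 mm, above it a flat-topped block 58 x 58 x 36 mm, 0.4 kg. Point: its centre, 22 mm above its underside; x, y square to its sides. Starts, like the other three, on the tray: a low plywood board (top at z = 0.015) beside the carver's board, pieces in shuffled places about 120 mm apart in the tray's depth, 150 mm in its width.
- bust_center (a point): loose white plaster bust, 100 mm high, 0.11 kg: round foot 44 mm across, shoulders 56 mm wide (its y) and 34 mm deep, 24 to 44 mm above the underside, neck 22 mm, round head 40 mm across, straight-sided from 70 to 84 mm above the underside (grip it there). Point: on its centre line, 50 mm above its underside; the face looks to -x, z up. Starts on the tray.
- urn_center (a point): loose white plaster urn, solid, round, 76 mm high, about 0.13 kg: foot 46 mm across, belly 54 mm across and straight-sided between 38 and 54 mm above the underside, lip 46 mm across. The point is its centre line at half height, 38 mm above its underside; z up. Starts on the tray.
- column_center (a point): loose white plaster model of a fluted column, 84 mm high, about 0.13 kg: square foot 50 x 50 x 14 mm, round shaft 36 mm across from 20 mm up to the flat top. The point is its centre line at half height, 42 mm above its underside; z up. Starts on the tray.
- tray: the tray: a low pale plywood board on the other side of the robot from the carver's board, fixed, 250 mm deep (its x) by 310 mm wide (its y), top face at z = 0.015, with a thin batten 4 mm high along each end (its +y and -y edges). The four loose pieces start on it. Origin: centre of its underside. Turned up to 0.25 rad.
Mind the look-alikes: they are no part of the job. Leave any pink, purple or turquoise look-alike of the part that bears column_center alone.

How it is judged:
By the outcome, as a careful person would: the job done as asked, in the order asked, and still so for the second after the job is handed in, with the robot touching nothing.
It also fails if it takes over 115 s, if anything falls off the work surface, if the arm or the gripper's body presses on something with over 40 N, if the wrist force passes 120 N, or if a joint passes its speed limit or range.

## Working session

There is one attempt and no reset: what is moved stays moved. The work goes in short steps, Python scripts to look and compute and a tool call to move; the robot and the scene stay as the last step left them, time stands still between calls to the robot, and variables do not carry over. Pictures are saved under pics/ and viewed, at most 15 in all, crops included, and the job is handed in when it is done.

Besides the shell and the picture viewer there is one more tool, called after "Request:" in YAML: its name, and indented under it one key for each argument. move_arm: Moves the arm, as the interface text tells. Its arguments: {"type":"object","properties":{"series":{"type":"array","items":{"type":"array","items":{"type":"number"}}},"jaw":{"type":"number"}},"required":["series"]}

```bash
ls; mkdir -p pics; python3 - <<'E'
from plant import manip
import cv2
s=manip.get_state();print({k:s[k] for k in('time','position','eef_rot','finger_gap','contact_force')})
for n in('scene','side','wrist'):
    p=manip.camera_params(n);print(n,p)
    cv2.imwrite(f'pics/{n}0.png',manip.camera(n)[:,:,::-1])
E
```

```text
pics
{'time': 0.0, 'position': array([235.60571116, 523.93005604, 244.3861835 ]), 'eef_rot': array([-6.59057268e-01, -3.07095258e+00,  2.56068310e-03]), 'finger_gap': 85.08198867328423, 'contact_force': array([ 1.06536043,  0.31139902, -0.28552235])}
scene {'fov_y': 56.24053284599644, 'cx': 313.8470249651558, 'cy': 235.02182590915314, 'R': array([[ 0.32550009,  0.94550559, -0.00829836],
       [ 0.72708756, -0.25589876, -0.63707103],
       [-0.60447776,  0.20133304, -0.77076043]]), 't': array([-234.34820296, -363.75251399, 1500.85583581])}
side {'fov_y': 51.2755656266726, 'cx': 314.6415061253982, 'cy': 244.67612874594406, 'R': array([[ 0.81131637, -0.58440359,  0.01543347],
       [-0.33565709, -0.48727619, -0.80616142],
       [ 0.47864399,  0.6488716 , -0.59149435]]), 't': array([-453.47691925,  297.94681073,  868.70651259])}
wrist {'fov_y': 69.7821001298831, 'cx': 318.55495911962873, 'cy': 231.53533277260345, 'R': array([[ 0.40929063,  0.91240008, -0.00269512],
       [ 0.86756408, -0.38825977,  0.31078436],
       [ 0.28251326, -0.12953932, -0.95047663]]), 't': array([-574.04208624,  -42.2094443 ,  380.5539556 ])}
```

View pics/scene0.png

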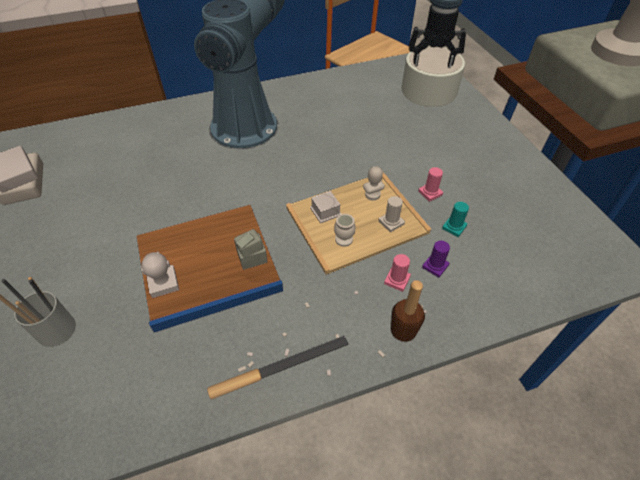

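View pics/side0.png

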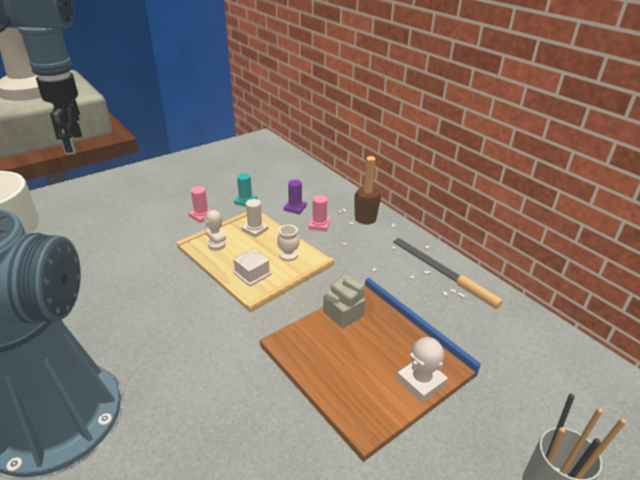

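The scene view shows the board (centre ~(208,265)) with the head at its left (158,275) and the rough block at (250,250). On the tray are the plinth (325,207), bust (375,183), urn (344,230) and column (394,213). The coloured look-alikes are off the tray. The side view shows the same layout.

```bash
cat > h.py <<'E'
import numpy as np, cv2
from scipy.spatial.transform import Rotation as Rn
from plant import manip
def ray(p,uv):
    f=240/np.tan(np.radians(p['fov_y']/2)); R=np.array(p['R']);t=np.array(p['t'])
    d=R.T@np.array([(uv[0]-p['cx'])/f,(uv[1]-p['cy'])/f,1]); return -R.T@t,d
def onz(p,uv,z):
    c,d=ray(p,uv); return (c+d*(z-c[2])/d[2])[:2]
def proj(p,X):
    f=240/np.tan(np.radians(p['fov_y']/2)); q=np.array(p['R'])@X+np.array(p['t'])
    return np.array([p['cx']+f*q[0]/q[2],p['cy']+f*q[1]/q[2]])
def go(xyz,yaw,n=None):
    """yaw: world angle of tool y (closing line), tool down, taken modulo pi nearest. prints tool-frame shift/turn"""
    s=manip.get_state(); R=Rn.from_rotvec(s['eef_rot']); M=R.as_matrix()
    cur=np.arctan2(M[1,1],M[0,1]); dy=(yaw-cur+np.pi/2)%np.pi-np.pi/2; y=cur+dy
    Y=np.array([np.cos(y),np.sin(y),0]);Z=np.array([0,0,-1.]);T=np.c_[np.cross(Y,Z),Y,Z]
    sh=M.T@(np.array(xyz)-s['position'])/1000; tr=Rn.from_matrix(M.T@T).as_rotvec()
    print('shift',sh.round(4),'turn',tr.round(4),'pos',s['position'].round(1),'yaw',round(cur,4),'j6',s['joint_positions'][5].round(2),'t',s['time'])
E
python3 - <<'E'
from h import *
ps,pd=manip.camera_params('scene'),manip.camera_params('side')
S={'boardTL':((137,240),20),'boardTR':((249,208),20),'head':((162,285),20),'block':((254,262),20),'ledgeR':((280,283),36),'ledgeL':((152,312),36),
'plinth':((325,203),57),'urnfoot':((344,240),15),'colfoot':((392,222),15),'bustfoot':((373,195),15),'trayL':((288,210),15),'trayT':((388,174),15),'trayR':((429,229),15),'trayB':((329,266),15)}
D={'block':((346,315),20),'head':((422,383),20),'trayL':((179,243),15),'trayT':((256,210),15),'trayR':((332,262),15),'trayB':((250,304),15),'plinth':((251,262),57),'ledgeN':((369,283),36),'ledgeF':((478,368),36),'boardL':((261,345),20),'boardB':((363,456),20),'urnfoot':((289,255),15),'colfoot':((255,230),15),'bustfoot':((217,244),15)}
for n,p,Q in(('scene',ps,S),('side',pd,D)):
    for k,(uv,z) in Q.items(): print(n,k,onz(p,uv,z).round())
im=cv2.imread('pics/wrist0.png')
E
```

```text
scene boardTL [ 403. -376.]
scene boardTR [389. -75.]
scene head [ 566. -332.]
scene block [ 573. -107.]
scene ledgeR [664. -65.]
scene ledgeL [ 644. -359.]
scene plinth [474. 116.]
scene urnfoot [578. 132.]
scene colfoot [563. 276.]
scene bustfoot [452. 269.]
scene trayL [428.  26.]
scene trayT [388. 346.]
scene trayR [617. 358.]
scene trayB [643.  67.]
side block [ 560. -111.]
side head [ 564. -328.]
side trayL [379. 334.]
side trayT [617. 359.]
side trayR [649.  54.]
side trayB [414.  38.]
side plinth [464. 117.]
side ledgeN [654. -74.]
side ledgeF [ 662. -372.]
side boardL [370. -81.]
side boardB [ 383. -376.]
side urnfoot [579. 136.]
side colfoot [565. 276.]
side bustfoot [455. 277.]
```

View pics/wrist0.png

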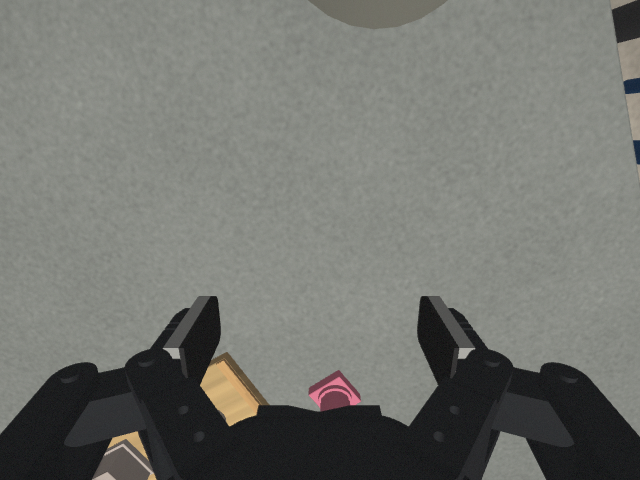

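The wrist view shows mostly bare bench, with a tray corner at (230,390) and a pink look-alike at (335,390). I'll move above the tray for a near view.

Request:
move_arm:
  series:
    - [0, 0, -0.019, 0, 0, -0.105]
    - [0, 0, -0.019, 0, 0, -0.105]
    - [0, 0, -0.019, 0, 0, -0.105]
    - [0, 0, -0.019, 0, 0, -0.105]
    - [-0.027, -0.0272, 0, 0, 0, 0]
    - [-0.027, -0.0272, 0, 0, 0, 0]
    - [-0.027, -0.0272, 0, 0, 0, 0]
    - [-0.027, -0.0272, 0, 0, 0, 0]
    - [-0.027, -0.0272, 0, 0, 0, 0]
    - [-0.027, -0.0272, 0, 0, 0, 0]
    - [-0.027, -0.0272, 0, 0, 0, 0]
    - [-0.027, -0.0272, 0, 0, 0, 0]
    - [-0.027, -0.0272, 0, 0, 0, 0]
    - [-0.027, -0.0272, 0, 0, 0, 0]
    - [-0.027, -0.0272, 0, 0, 0, 0]
    - [-0.027, -0.0272, 0, 0, 0, 0]
    - [0, 0, 0, 0, 0, 0]
    - [0, 0, 0, 0, 0, 0]
    - [0, 0, 0, 0, 0, 0]

```text
time: 1.73
position: [558.5, 197.2, 320.7]
eef_rot: [-0.005, -3.14, -0.0]
contact_force: [-0.4, 0.1, -0.2]
finger_gap: 85.5
grip_force: 0.0
```

```bash
python3 - <<'E'
from h import *
import pickle
s=manip.get_state();print(s['time'],s['position'],s['eef_rot'],s['joint_positions'],s['contact_force'])
p=manip.camera_params('wrist');im=manip.camera('wrist')[:,:,::-1].copy();cv2.imwrite('pics/w1.png',im);pickle.dump(p,open('w1.pkl','wb'))
E
```

```text
1.7333 [558.54542536 197.20069622 320.7086248 ] [-5.33617341e-03 -3.14012257e+00 -4.84370855e-04] [ 1.38922294e-01  1.68053456e-01  1.46987007e+00  5.11968147e-04
  1.50507694e+00 -1.42850931e+00] [-0.42682399  0.05514436 -0.17171037]
```

View pics/w1.png

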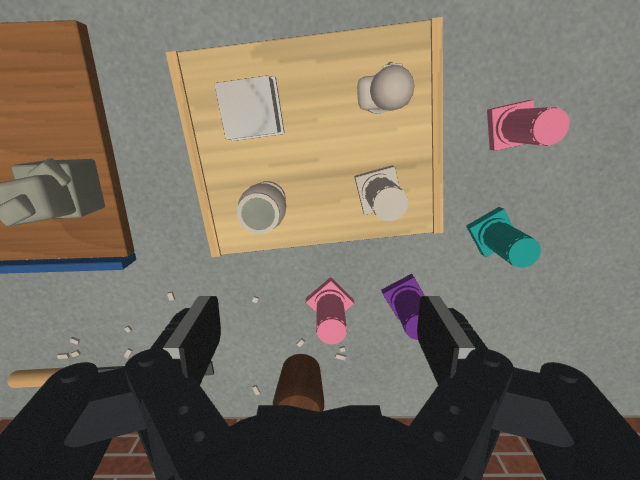

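The wrist view shows the tray with the plinth top at (248,108), bust head at (392,87), urn lip at (262,209) and column top at (389,203). The board's right end and the rough block are at the left. Next I'll extract sub-features.

```bash
python3 - <<'E'
from h import *
import pickle
p=pickle.load(open('w1.pkl','rb'));im=cv2.imread('pics/w1.png')
x0,y0,k=205,50,3
c=cv2.resize(im[y0:y0+190,x0:x0+230],None,fx=k,fy=k,interpolation=cv2.INTER_CUBIC)
hsv=cv2.cvtColor(c,cv2.COLOR_BGR2HSV);g=cv2.cvtColor(c,cv2.COLOR_BGR2GRAY)
m=(hsv[:,:,1]<60).astype(np.uint8)*255
out=c.copy()
cs,_=cv2.findContours(m,cv2.RETR_EXTERNAL,cv2.CHAIN_APPROX_NONE)
for q in cs:
    if cv2.contourArea(q)<3000: continue
    cv2.drawContours(out,[q],-1,(0,0,255),1); r=cv2.minAreaRect(q);print('blob',r, cv2.boundingRect(q))
cir=cv2.HoughCircles(cv2.GaussianBlur(g,(5,5),0),cv2.HOUGH_GRADIENT_ALT,1.5,60,param1=150,param2=0.6,minRadius=35,maxRadius=95)
for u,v,r in ([] if cir is None else cir[0]):
    cv2.circle(out,(int(u),int(v)),int(r),(0,255,0),1); uv=(u/k+x0,v/k+y0)
    print('circ',uv,r/k,[ (z,onz(p,uv,z).round(1)) for z in(66,91,92,99)])
# bright top of plinth
b=((g>165)&(m>0)).astype(np.uint8)*255; b[:,:]=cv2.morphologyEx(b,cv2.MORPH_OPEN,np.ones((7,7)))
cs,_=cv2.findContours(b[:330,:300],cv2.RETR_EXTERNAL,cv2.CHAIN_APPROX_NONE); q=max(cs,key=cv2.contourArea)
a=cv2.approxPolyDP(q,15,True)[:,0]; cv2.polylines(out,[a],True,(255,0,0),1)
for v in a: print('pl',v,onz(p,(v[0]/k+x0,v[1]/k+y0),59).round(1))
cv2.imwrite('pics/c1.png',out)
E
```

```text
blob ((169.0, 473.0), (156.0, 146.0), 90.0) (96, 395, 147, 157)
blob ((533.6270751953125, 436.8563232421875), (160.15504455566406, 139.08421325683594), 74.60444641113281) (450, 347, 159, 166)
blob ((133.01002502441406, 175.07000732421875), (180.02938842773438, 186.39334106445312), 81.8698959350586) (29, 77, 209, 196)
blob ((541.0814819335938, 121.94590759277344), (135.61770629882812, 181.10009765625), 59.99507522583008) (458, 37, 169, 154)
circ (np.float32(395.0), np.float32(89.0)) 23.307993 [(66, array([450.1, 275.8])), (91, array([452.1, 270.7])), (92, array([452.2, 270.5])), (99, array([452.7, 269.1]))]
circ (np.float32(260.0), np.float32(212.5)) 18.437387 [(66, array([581.6, 129.2])), (91, array([575. , 133.6])), (92, array([574.7, 133.8])), (99, array([572.9, 135. ]))]
circ (np.float32(380.5), np.float32(192.5)) 15.638864 [(66, array([558.5, 266.7])), (91, array([553.4, 262.1])), (92, array([553.2, 262. ])), (99, array([551.8, 260.7]))]
pl [189  79] [437.  144.3]
pl [ 30 100] [443.6  88.4]
pl [ 63 267] [500.   95.2]
pl [215 254] [495.6 151. ]
```

View pics/c1.png

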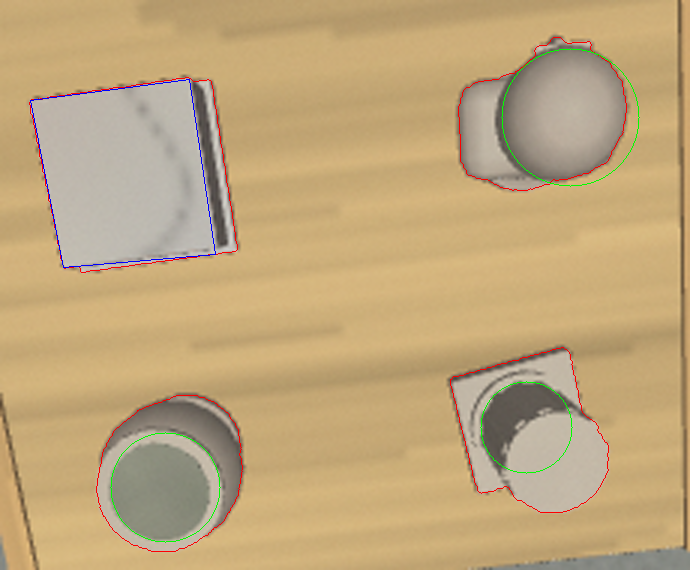

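The crop shows the plinth top outlined well. The bust head is centred at crop (565,117), the column top at (556,461) and the urn mouth at (164,487). The column foot's far edge runs (451,380)–(568,348).

```bash
python3 - <<'E'
from h import *
import pickle
p=pickle.load(open('w1.pkl','rb'))
P=lambda u,v,z:onz(p,(u/3+205,v/3+50),z)
print('bust',P(565,117,94),'col',P(556,461,99),'urn',P(164,487,91))
a,b=P(451,380,29),P(568,348,29);print('colfoot edge',a,b,np.arctan2(-(b-a)[0],(b-a)[1]), np.linalg.norm(b-a))
print('nose dir',P(556,40,95)-P(565,117,94))
print('cam',-np.array(p['R']).T@p['t'])
go((469,119.7,120),np.pi/2+.119)
E
```

```text
bust [452.3067956  268.52316911] col [563.59895193 271.58833336] urn [574.79112356 133.25466008]
colfoot edge [546.39549545 241.56000129] [533.58983355 288.342825  ] 0.2671811332742105 48.50378924273378
nose dir [-22.16602689  -4.44625541]
cam [480.05284632 197.35486391 449.62731725]
shift [ 0.0889 -0.0784  0.201 ] turn [ 0.0004 -0.001  -0.1212] pos [558.2 197.8 321. ] yaw 1.5686 j6 -1.43 t 1.7833
```

Request:
move_arm:
  series:
    - [0.0148, -0.0131, 0.0335, 0, 0, 0]
    - [0.0148, -0.0131, 0.0335, 0, 0, 0]
    - [0.0148, -0.0131, 0.0335, 0, 0, 0]
    - [0.0148, -0.0131, 0.0335, 0, 0, 0]
    - [0.0148, -0.0131, 0.0335, 0, 0, 0]
    - [0.0148, -0.0131, 0.0335, 0, 0, 0]
    - [0, 0, 0, 0, 0, -0.121]
    - [0, 0, 0.02, 0, 0, 0]
    - [0, 0, 0.02, 0, 0, 0]
    - [0, 0, 0.02, 0, 0, 0]
    - [0, 0, 0.01, 0, 0, 0]
    - [0, 0, 0.007, 0, 0, 0]
    - [0, 0, 0, 0, 0, 0]
    - [0, 0, 0, 0, 0, 0]

```text
time: 2.95
position: [470.2, 119.2, 43.8]
eef_rot: [-0.187, 3.136, 0.0]
contact_force: [-0.4, -0.3, -0.4]
finger_gap: 85.4
grip_force: 0.0
```

```bash
python3 - <<'E'
from h import *
go((469,119.7,42),np.pi/2+.119)
print(manip.get_state()['contact_force'])
im=manip.camera('wrist')[:,:,::-1];cv2.imwrite('pics/w2.png',im)
E
```

```text
shift [0.0011 0.0006 0.0018] turn [-0.      0.0004  0.0001] pos [470.2 119.2  43.8] yaw 1.6899 j6 -1.69 t 2.95
[-0.3812552  -0.28635547 -0.4026198 ]
```

View pics/w2.png

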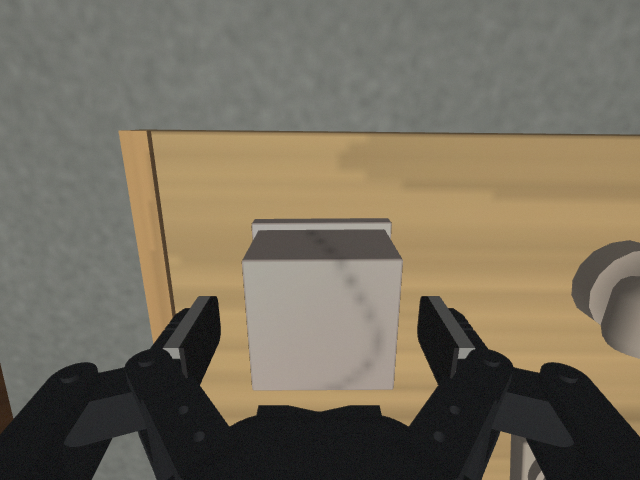

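The plinth's top is squarely between the pads: its corners are (243,260), (401,260), (395,389) and (251,389).

```bash
python3 - <<'E'
from h import *
p=manip.camera_params('wrist')
print(np.mean([onz(p,c,59) for c in((243,260),(401,260),(395,389),(251,389))],0))
E
```

```text
[468.27589134 120.06564068]
```

Request:
move_arm:
  series:
    - [0, 0, 0.001, 0, 0, 0]
    - [0, 0, 0, 0, 0, 0]
    - [0, 0, 0, 0, 0, 0]
    - [0, 0, 0, 0, 0, 0]
    - [0, 0, 0, 0, 0, 0]
    - [0, 0, 0, 0, 0, 0]
    - [0, 0, 0, 0, 0, 0]
    - [0, 0, 0, 0, 0, 0]
    - [0, 0, 0, 0, 0, 0]
    - [0, 0, 0, 0, 0, 0]
  jaw: 255

```text
time: 3.83
position: [470.9, 118.8, 43.3]
eef_rot: [-0.185, 3.134, 0.0]
contact_force: [-1.3, 0.3, 6.4]
finger_gap: 57.2
grip_force: 65.3
```

Request:
move_arm:
  series:
    - [0, 0, -0.02, 0, 0, 0]
    - [0, 0, -0.04, 0, 0, 0]
    - [0, 0, -0.04, 0, 0, 0]
    - [0, 0, -0.02, 0, 0, 0.12]
    - [-0.0089, -0.0344, -0.0157, 0, 0, 0]
    - [-0.0089, -0.0344, -0.0157, 0, 0, 0]
    - [-0.0089, -0.0344, -0.0157, 0, 0, 0]
    - [-0.0089, -0.0344, -0.0157, 0, 0, 0]
    - [-0.0089, -0.0344, -0.0157, 0, 0, 0]
    - [-0.0089, -0.0344, -0.0157, 0, 0, 0]
    - [-0.0089, -0.0344, -0.0157, 0, 0, 0]
    - [-0.0089, -0.0344, -0.0157, 0, 0, 0]
    - [-0.0089, -0.0344, -0.0157, 0, 0, 0]
    - [-0.0089, -0.0344, -0.0157, 0, 0, 0]
    - [0, 0, 0, 0, 0, 0]
    - [0, 0, 0, 0, 0, 0]
    - [0, 0, 0, 0, 0, 0]

```text
time: 5.25
position: [557.7, -225.0, 318.0]
eef_rot: [-0.004, -3.14, -0.003]
contact_force: [-0.4, 0.2, -3.6]
finger_gap: 57.0
grip_force: 66.3
```

```bash
python3 - <<'E'
from h import *
import pickle
s=manip.get_state();print(s['time'],s['position'],s['eef_rot'],s['joint_positions'],s['contact_force'],s['finger_gap'])
p=manip.camera_params('wrist');im=manip.camera('wrist')[:,:,::-1].copy();cv2.imwrite('pics/w3.png',im);pickle.dump(p,open('w3.pkl','wb'))
E
```

```text
5.25 [ 557.66382443 -224.98570745  317.99631195] [-3.85214491e-03 -3.13961810e+00 -2.74612201e-03] [-5.80841310e-01  1.90736656e-01  1.44903806e+00  3.84956125e-04
  1.50442512e+00 -2.14920978e+00] [-0.44171163  0.19206597 -3.59425037] 56.976564847133446
```

View pics/w3.png

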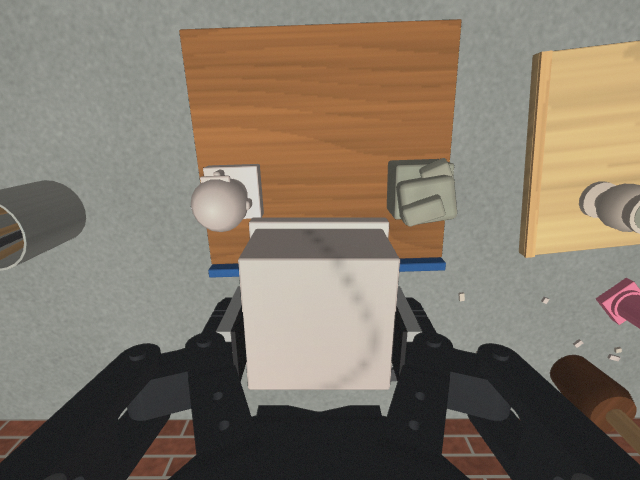

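The plinth is held level. The board is fully in view: front corners (180,31) and (461,20), ledge along row ~268, head at (222,203), rough block at (425,195).

```bash
cat > board.py <<'E'
from h import *
def fitboard(im,p):
    h=cv2.cvtColor(im,cv2.COLOR_BGR2HSV)
    m=((h[:,:,0]<18)&(h[:,:,1]>110)).astype(np.uint8); m[300:]=0; m[:,480:]=0; m[:,:150]=0
    W=lambda pts:np.array([onz(p,q,20) for q in pts])
    front=W([(c,np.nonzero(m[:,c])[0][0]-.5) for c in range(190,452,4)])
    left=W([(np.nonzero(m[r])[0][0]-.5,r) for r in range(40,150,4)])
    right=W([(np.nonzero(m[r])[0][-1]+.5,r) for r in range(30,150,4)])
    back=W([(c,np.nonzero(m[:,c])[0][-1]+.5) for c in list(range(218,240,2))+list(range(404,440,2)) ])
    L={}
    for n,q in dict(front=front,left=left,right=right,back=back).items():
        vx,vy,x,y=cv2.fitLine(q.astype(np.float32),cv2.DIST_HUBER,0,.01,.01).ravel()
        d=np.array([vx,vy]); a=np.arctan2(vy,vx) if n in('left','right') else np.arctan2(-vx,vy)
        a=(a+np.pi/2)%np.pi-np.pi/2; L[n]=(d,np.array([x,y])); print(n,'yaw',a.round(4))
    X=lambda a,b:L[a][1]+L[a][0]*np.linalg.solve(np.c_[L[a][0],-L[b][0]],L[b][1]-L[a][1])[0]
    fl,fr,bl,br=X('front','left'),X('front','right'),X('back','left'),X('back','right')
    print(fl.round(1),fr.round(1),bl.round(1),br.round(1),'widths',np.linalg.norm(fl-fr),np.linalg.norm(bl-br),'depth',np.linalg.norm(fl-bl),np.linalg.norm(fr-br))
    return fl,fr,bl,br
E
python3 - <<'E'
from board import *
import pickle
p=pickle.load(open('w3.pkl','rb'));im=cv2.imread('pics/w3.png')
fl,fr,bl,br=fitboard(im,p)
g=cv2.cvtColor(im,cv2.COLOR_BGR2HSV)
c=cv2.resize(im[145:245,180:470],None,fx=2.7,fy=2.7,interpolation=cv2.INTER_CUBIC);cv2.imwrite('pics/c3.png',c)
E
```

```text
front yaw 0.0303
left yaw 0.0315
right yaw 0.0316
back yaw 0.0329
[ 384.6 -378.1] [375.3 -70.1] [ 663.2 -369.3] [653.1 -61.3] widths 308.1355 308.15536 depth 278.73712 277.9506
```

View pics/c3.png

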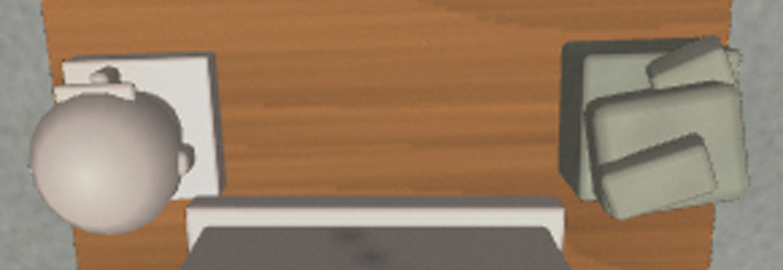

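```bash
python3 - <<'E'
from h import *
import pickle
p=pickle.load(open('w3.pkl','rb'))
C=np.array([519.3,-219.7]);a=.0315;R=np.array([[np.cos(a),-np.sin(a)],[np.sin(a),np.cos(a)]])
for n,uv in dict(blk_front=(562,43),blk_back=(560,165),head_front=(216,51),head_back=(224,186)).items():
    print(n,(R.T@(onz(p,(180+uv[0]/2.7,145+uv[1]/2.7),20)-C)).round(1))
for n,b in dict(plinth=(40,0),urn=(-50,-110),col=(-50,110)).items(): print(n,(C+R@b).round(1))
T=C+R@(40,0); 
# object is 2 mm along tool +x (= -board x) from TCP
print((T+R@(2,0)).round(1)); go([*(T+R@(2,0)),120],np.pi/2+a)
E
```

```text
blk_front [10.3 79.4]
blk_back [67.1 80.1]
head_front [  8.7 -77.5]
head_back [ 72.1 -79.1]
plinth [ 559.3 -218.4]
urn [ 472.8 -331.2]
col [ 465.9 -111.3]
[ 561.3 -218.4]
shift [-0.0041  0.0055  0.1979] turn [ 0.0019 -0.0022 -0.033 ] pos [ 557.6 -224.3  317.9] yaw 1.5693 j6 -2.15 t 5.3
```

Request:
move_arm:
  series:
    - [-0.0041, 0.0055, 0.01, 0.002, -0.002, -0.033]
    - [0, 0, 0.036, 0, 0, 0]
    - [0, 0, 0.036, 0, 0, 0]
    - [0, 0, 0.036, 0, 0, 0]
    - [0, 0, 0.036, 0, 0, 0]
    - [0, 0, 0.036, 0, 0, 0]
    - [0, 0, 0.03, 0, 0, 0]
    - [0, 0, 0.02, 0, 0, 0]
    - [0, 0, 0, 0, 0, 0]
    - [0, 0, 0, 0, 0, 0]

```text
time: 6.13
position: [561.8, -218.1, 77.5]
eef_rot: [0.053, -3.14, -0.001]
contact_force: [0.5, -0.2, -2.7]
finger_gap: 57.2
grip_force: 66.1
```

```bash
python3 - <<'E'
from h import *
go([561.3,-218.2,48.5],np.pi/2+.0315)
E
```

```text
shift [ 0.0004 -0.0001  0.029 ] turn [ 0.0005 -0.0014  0.0021] pos [ 561.8 -218.1   77.5] yaw 1.6044 j6 -2.17 t 6.1333
```

Request:
move_arm:
  series:
    - [0, 0, 0.012, 0, -0.001, 0.002]
    - [0, 0, 0.01, 0, 0, 0]
    - [0, 0, 0.005, 0, 0, 0]
    - [0, 0, 0.0015, 0, 0, 0]
    - [0, 0, 0, 0, 0, 0]
    - [0, 0, 0, 0, 0, 0]
    - [0, 0, 0, 0, 0, 0]

```text
time: 6.72
position: [563.4, -220.8, 51.4]
eef_rot: [-0.046, 3.137, -0.004]
contact_force: [1.0, 0.1, -3.8]
finger_gap: 57.2
grip_force: 66.3
```

```bash
python3 - <<'E'
from h import *
go([561.3,-218.2,48.3],np.pi/2+.0315); print(manip.get_state()['contact_force'])
E
```

```text
shift [0.002  0.0026 0.0031] turn [-0.0026  0.0039 -0.0024] pos [ 563.4 -220.8   51.4] yaw 1.5999 j6 -2.17 t 6.7167
[ 1.03737645  0.09094599 -3.7736607 ]
```

```bash
cat >> h.py <<'E'
def avg(n=6):
    P=[]
    for _ in range(n): manip.camera('wrist'); P.append(manip.get_state()['position'])
    P=np.array(P); print('mean',P.mean(0).round(2),'std',P.std(0).round(2)); return P.mean(0)
E
python3 - <<'E'
from h import *
avg(); s=manip.get_state(); print(s['contact_force'],s['eef_rot'])
E
```

```text
mean [ 563.27 -220.65   51.22] std [0.1  0.09 0.14]
[-0.84057635  1.35655212 -3.04297448] [-0.04584389  3.1379428  -0.00342254]
```

```bash
python3 - <<'E'
from h import *
cv2.imwrite('pics/w4.png',manip.camera('wrist')[:,:,::-1]); print(manip.camera_params('wrist'))
s=manip.get_state(); print(s['joint_positions'],s['moment'],s['joint_torque'])
E
```

```text
{'fov_y': 69.7821001298831, 'cx': 318.55495911962873, 'cy': 231.53533277260345, 'R': array([[-0.03029431,  0.99953359, -0.00385416],
       [ 0.94912461,  0.02997522,  0.31347084],
       [ 0.31344017,  0.0058383 , -0.94959   ]]), 't': array([ 237.87918197, -508.97725724,   20.00679095])}
[-5.69273890e-01  4.79215818e-01  1.65322421e+00 -5.40008624e-06
  1.00527305e+00 -2.16926464e+00] [ 0.02453887 -0.0295483  -0.00951411] [-7.04046557e-03 -5.41528809e+01 -2.96160471e+01 -6.40424943e-03
 -1.33701737e-02 -9.14653288e-05]
```

View pics/w4.png

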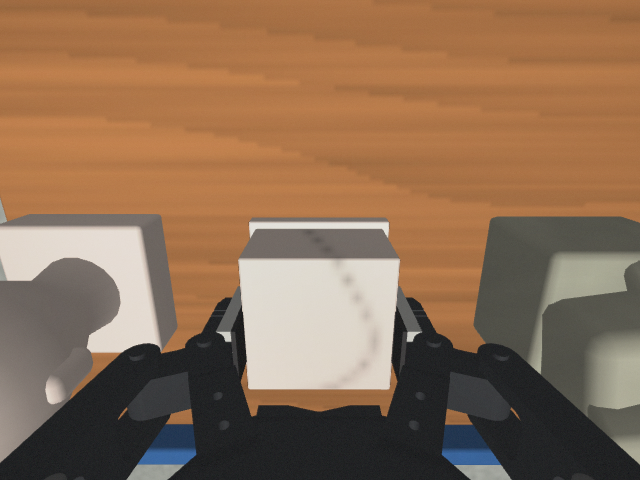

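The view shows the plinth ~6 px (3 mm) left of midway between the head's foot edge (177,325) and the block's foot edge (474,327). This agrees with the state, so I'll correct it before setting down.

Request:
move_arm:
  series:
    - [0.002, 0.0026, 0, 0, 0.004, -0.002]
    - [0, 0, 0, 0, 0, 0]
    - [0, 0, 0, 0, 0, 0]
    - [0, 0, 0, 0, 0, 0]

```text
time: 7.4
position: [560.9, -217.8, 50.8]
eef_rot: [0.049, -3.14, 0.003]
contact_force: [-0.7, 0.6, -2.7]
finger_gap: 57.2
grip_force: 66.3
```

```bash
python3 - <<'E'
from h import *
go([561.3,-218.2,48.3],np.pi/2+.0315); print(manip.get_state()['contact_force'])
E
```

```text
shift [-0.0004 -0.0004  0.0025] turn [-0.002  -0.001  -0.0002] pos [ 560.9 -217.8   50.8] yaw 1.6021 j6 -2.17 t 7.4
[-0.65577872  0.60182816 -2.67475582]
```

Request:
move_arm:
  series:
    - [0, 0, 0.0012, -0.002, 0, 0]
    - [0, 0, 0.001, 0, 0, 0]
    - [0, 0, 0, 0, 0, 0]
    - [0, 0, 0, 0, 0, 0]

```text
time: 7.73
position: [560.9, -217.9, 48.5]
eef_rot: [0.049, -3.14, 0.0]
contact_force: [0.2, 0.4, -2.5]
finger_gap: 56.9
grip_force: 66.5
```

```bash
python3 - <<'E'
from h import *
go([561.3,-218.2,48.3],np.pi/2+.0315); print(manip.get_state()['contact_force'])
E
```

```text
shift [-0.0004 -0.0003  0.0002] turn [ 0.     -0.0011 -0.0003] pos [ 560.9 -217.9   48.5] yaw 1.602 j6 -2.17 t 7.7333
[ 0.17671973  0.43783667 -2.48303095]
```

Request:
move_arm:
  series:
    - [0, 0, 0.0008, 0, 0, 0]
    - [0, 0, 0, 0, 0, 0]
    - [0, 0, 0, 0, 0, 0]

```text
time: 7.98
position: [561.0, -218.0, 48.4]
eef_rot: [0.049, -3.14, 0.0]
contact_force: [-3.9, 1.6, 5.3]
finger_gap: 57.0
grip_force: 67.1
```

Request:
move_arm:
  series:
    - [0, 0, 0, 0, 0, 0]
    - [0, 0, 0, 0, 0, 0]
    - [0, 0, 0, 0, 0, 0]
    - [0, 0, 0, 0, 0, 0]
    - [0, 0, 0, 0, 0, 0]
    - [0, 0, 0, 0, 0, 0]
    - [0, 0, -0.02, 0, 0, 0]
    - [0, 0, -0.04, 0, 0, 0]
    - [0, 0, -0.04, 0, 0, 0]
    - [0, 0, -0.04, 0, 0, 0]
    - [0, 0, -0.04, 0, 0, 0]
    - [0, 0, -0.04, 0, 0, 0]
    - [0, 0, -0.04, 0, 0, 0]
    - [0, 0, 0, 0, 0, 0]
    - [0, 0, 0, 0, 0, 0]
  jaw: 0

```text
time: 9.23
position: [562.6, -218.7, 311.5]
eef_rot: [-0.049, 3.136, -0.006]
contact_force: [0.3, -0.7, -0.9]
finger_gap: 84.9
grip_force: 0.0
```

```bash
python3 - <<'E'
from h import *
import pickle
p=manip.camera_params('wrist');im=manip.camera('wrist')[:,:,::-1].copy();cv2.imwrite('pics/w5.png',im);pickle.dump(p,open('w5.pkl','wb'))
go([452.3+8,268.5-5,220],np.pi/2)
E
```

```text
shift [0.0861 0.4846 0.088 ] turn [-0.0012  0.0006  0.0313] pos [ 561.5 -218.   308.6] yaw 1.602 j6 -2.17 t 9.2833
```

View pics/w5.png

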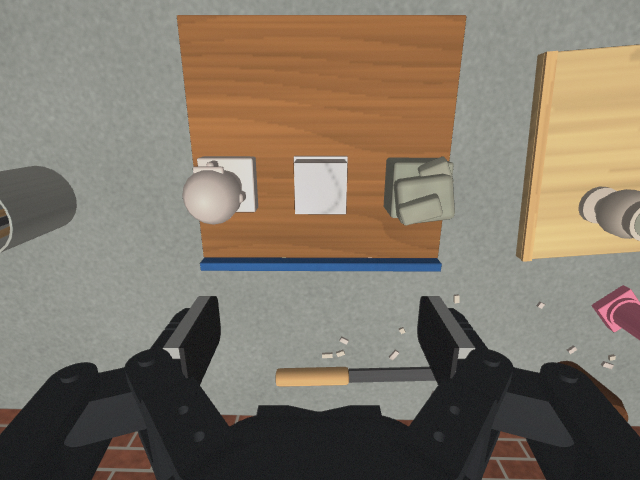

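The plinth stands at (320,186) midway between the head and the block. I'll check it numerically.

```bash
python3 - <<'E'
from board import *
import pickle
p=pickle.load(open('w5.pkl','rb'));im=cv2.imread('pics/w5.png')
fl,fr,bl,br=fitboard(im,p);C=(fl+fr+bl+br)/4;print('C',C)
a=.0315;R=np.array([[np.cos(a),-np.sin(a)],[np.sin(a),np.cos(a)]])
x0,y0,k=285,148,4
c=cv2.resize(im[y0:225,x0:357],None,fx=k,fy=k,interpolation=cv2.INTER_CUBIC);h=cv2.cvtColor(c,cv2.COLOR_BGR2HSV);g=h[:,:,2]
m=((h[:,:,1]<60)&(g>150)).astype(np.uint8)*255
m=cv2.morphologyEx(m,cv2.MORPH_OPEN,np.ones((13,13)))
cs,_=cv2.findContours(m,cv2.RETR_EXTERNAL,cv2.CHAIN_APPROX_NONE);q=max(cs,key=cv2.contourArea)
rc=cv2.minAreaRect(q);b=cv2.boxPoints(rc);W=np.array([onz(p,(v[0]/k+x0,v[1]/k+y0),64) for v in b])
print(rc,W.round(1),W.mean(0),'sides',np.linalg.norm(W[0]-W[1]),np.linalg.norm(W[1]-W[2]))
d=W[1]-W[0];print('yaw mod 90',(np.arctan2(d[1],d[0])+np.pi/4)%(np.pi/2)-np.pi/4,'board coords',R.T@(W.mean(0)-C))
E
```

```text
front yaw 0.031
left yaw 0.0302
right yaw 0.0322
back yaw 0.0293
[ 384.4 -378. ] [374.9 -70.2] [ 662.4 -369.6] [653.4 -61.2] widths 307.95538 308.49686 depth 278.18036 278.71173
C [ 518.7791  -219.72421]
((141.99998474121094, 161.99998474121094), (211.99996948242188, 203.99996948242188), 0.0) [[ 588.1 -247.3]
 [ 531.  -247.9]
 [ 529.1 -190.7]
 [ 586.1 -187.4]] [ 558.60024473 -218.31191923] sides 57.089947784827764 57.217162269503575
yaw mod 90 0.00991481045050513 board coords [39.84585623  0.1574346 ]
```

Request:
move_arm:
  series:
    - [0.0072, 0.0377, 0, 0, 0, 0]
    - [0.0072, 0.0377, 0, 0, 0, 0]
    - [0.0072, 0.0377, 0, 0, 0, 0]
    - [0.0072, 0.0377, 0, 0, 0, 0]
    - [0.0072, 0.0377, 0, 0, 0, 0]
    - [0.0072, 0.0377, 0, 0, 0, 0]
    - [0.0072, 0.0377, 0.01, 0, 0, 0]
    - [0.0072, 0.0377, 0.013, 0, 0, 0]
    - [0.0072, 0.0377, 0.013, 0, 0, 0]
    - [0.0072, 0.0377, 0.013, 0, 0, 0]
    - [0.0072, 0.0377, 0.013, 0, 0, 0]
    - [0.0072, 0.0377, 0.013, 0, 0, 0]
    - [0.0072, 0.0377, 0.013, 0, 0, 0]
    - [0, 0, 0, 0, 0, -0.064]
    - [0, 0, 0, 0, 0, -0.065]
    - [0, 0, 0, 0, 0, 0]
    - [0, 0, 0, 0, 0, 0]
    - [0, 0, 0, 0, 0, 0]
    - [0, 0, 0, 0, 0, 0]

```text
time: 10.87
position: [452.3, 268.5, 219.4]
eef_rot: [0.248, -3.13, 0.0]
contact_force: [-0.5, -0.9, 0.3]
finger_gap: 85.6
grip_force: 0.0
```

```bash
python3 - <<'E'
from h import *
import pickle
p=manip.camera_params('wrist');im=manip.camera('wrist')[:,:,::-1].copy();cv2.imwrite('pics/w6.png',im);pickle.dump(p,open('w6.pkl','wb'))
go([452.3,268.5,87],np.pi/2+.16)
E
```

```text
shift [-1.000e-04  0.000e+00  1.326e-01] turn [ 0.     -0.0014 -0.0019] pos [452.4 268.5 219.6] yaw 1.7289 j6 -1.42 t 10.9167
```

View pics/w6.png

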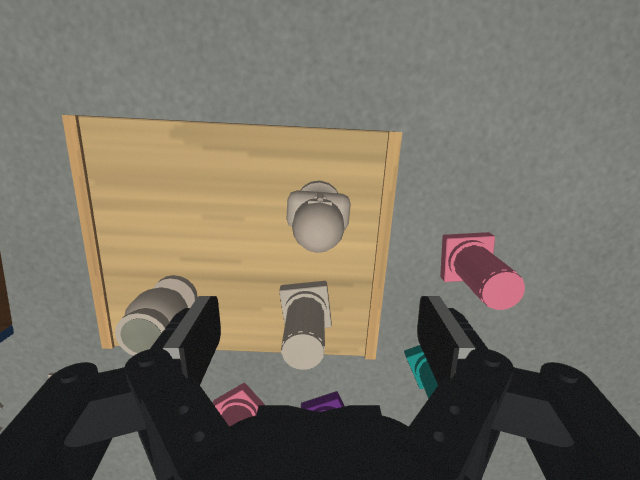

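The bust is centred at (318,224), facing straight up in the image, so the grip yaw is right. Before descending I'll cast a ray through the head centre.

```bash
python3 - <<'E'
from h import *
import pickle
p=pickle.load(open('w6.pkl','rb'));im=cv2.imread('pics/w6.png')
x0,y0,k=275,170,4
c=cv2.resize(im[y0:y0+90,x0:x0+90],None,fx=k,fy=k,interpolation=cv2.INTER_CUBIC);h=cv2.cvtColor(c,cv2.COLOR_BGR2HSV)
m=(h[:,:,1]<60).astype(np.uint8)*255
cs,_=cv2.findContours(m,cv2.RETR_EXTERNAL,cv2.CHAIN_APPROX_NONE);q=max(cs,key=cv2.contourArea)[:,0]
x,y,w,hh=cv2.boundingRect(q); low=q[q[:,1]>y+hh-90].astype(np.float32)
(cx,cy),r=cv2.minEnclosingCircle(low); print((cx/k+x0,cy/k+y0),r/k,(x/k+x0,y/k+y0,w/k,hh/k))
for z in(92,95,99): print(z,onz(p,(cx/k+x0,cy/k+y0),z))
# foot: topmost edge of foot = back rim at z=15, 22 mm
print('foot rim',onz(p,(319,y/k+y0),17))
# column / urn tops roughly
print('col',onz(p,(303,350),99),'urn',onz(p,(140,334),91))
E
```

```text
(318.375, 230.375) 25.37533187866211 (287.0, 181.0, 63.5, 71.5)
92 [456.04329786 268.36314222]
95 [455.09232837 268.21780261]
99 [453.82436904 268.02401647]
foot rim [430.25746004 264.66845938]
col [562.283246   272.04763178] urn [574.65267478 130.00072259]
```

Request:
move_arm:
  series:
    - [0, 0, 0.03, 0, 0, 0]
    - [0, 0, 0.03, 0, 0, 0]
    - [0, 0, 0.03, 0, 0, 0]
    - [0, 0, 0.022, 0, 0, 0]
    - [0, 0, 0.014, 0, 0, 0]
    - [0, 0, 0.0066, 0, 0, 0]
    - [0, 0, 0, 0, 0, 0]
    - [0, 0, 0, 0, 0, 0]
    - [0, 0, 0, 0, 0, 0]
    - [0, 0, 0, 0, 0, 0]

```text
time: 11.75
position: [453.3, 269.3, 88.7]
eef_rot: [-0.251, 3.13, 0.001]
contact_force: [-0.8, 0.6, -0.0]
finger_gap: 85.1
grip_force: 0.0
```

```bash
python3 - <<'E'
from h import *
go([452.3,268.4,87],np.pi/2+.16)
p=manip.camera_params('wrist');im=manip.camera('wrist')[:,:,::-1].copy();cv2.imwrite('pics/w7.png',im)
E
```

```text
shift [ 0.0011 -0.0008  0.0017] turn [ 0.0005  0.0017 -0.    ] pos [453.3 269.3  88.7] yaw 1.7308 j6 -1.42 t 11.75
```

Request:
move_arm:
  series:
    - [0.0011, -0.0008, 0.0015, 0, 0.0017, 0]
    - [0, 0, 0, 0, 0, 0]
    - [0, 0, 0, 0, 0, 0]
    - [0, 0, 0, 0, 0, 0]

```text
time: 12.13
position: [451.2, 268.1, 85.9]
eef_rot: [0.251, -3.129, 0.0]
contact_force: [0.4, -0.1, -0.0]
finger_gap: 85.7
grip_force: 0.0
```

Request:
move_arm:
  series:
    - [0, 0, 0, 0, 0, 0]
    - [0, 0, 0, 0, 0, 0]
    - [0, 0, 0, 0, 0, 0]
    - [0, 0, 0, 0, 0, 0]
    - [0, 0, 0, 0, 0, 0]
    - [0, 0, 0, 0, 0, 0]
    - [0, 0, 0, 0, 0, 0]
    - [0, 0, 0, 0, 0, 0]
    - [0, 0, 0, 0, 0, 0]
    - [0, 0, 0, 0, 0, 0]
    - [0, 0, 0, 0, 0, 0]
    - [0, 0, 0, 0, 0, 0]
  jaw: 255

```text
time: 13.13
position: [451.5, 268.1, 86.1]
eef_rot: [0.251, -3.13, 0.0]
contact_force: [1.0, -0.4, 5.8]
finger_gap: 38.4
grip_force: 60.7
```

```bash
python3 - <<'E'
from h import *
go([452.3,268.4,300],np.pi/2+.0315); print(manip.get_state()['finger_gap'])
E
```

```text
shift [-4.000e-04  2.000e-04 -2.139e-01] turn [ 0.     -0.002   0.1287] pos [451.5 268.1  86.1] yaw 1.731 j6 -1.42 t 13.1333
38.38053723017019
```

Request:
move_arm:
  series:
    - [0, 0, -0.014, 0, 0, 0]
    - [0, 0, -0.04, 0, 0, 0]
    - [0, 0, -0.04, 0, 0, 0]
    - [0, 0, -0.04, 0, 0, 0.064]
    - [0, 0, -0.04, 0, 0, 0.065]
    - [-0.007, -0.0377, -0.02, 0, 0, 0]
    - [-0.007, -0.0377, -0.01, 0, 0, 0]
    - [-0.007, -0.0377, -0.01, 0, 0, 0]
    - [-0.007, -0.0377, 0, 0, 0, 0]
    - [-0.007, -0.0377, 0, 0, 0, 0]
    - [-0.007, -0.0377, 0, 0, 0, 0]
    - [-0.007, -0.0377, 0, 0, 0, 0]
    - [-0.007, -0.0377, 0, 0, 0, 0]
    - [-0.007, -0.0377, 0, 0, 0, 0]
    - [-0.007, -0.0377, 0, 0, 0, 0]
    - [-0.007, -0.0377, 0, 0, 0, 0]
    - [-0.007, -0.0377, 0, 0, 0, 0]
    - [-0.007, -0.0377, 0, 0, 0, 0]
    - [0, 0, 0, 0, 0, 0]
    - [0, 0, 0, 0, 0, 0]

```text
time: 14.8
position: [556.9, -219.0, 296.9]
eef_rot: [0.044, -3.136, -0.003]
contact_force: [-0.3, 0.6, -0.7]
finger_gap: 38.2
grip_force: 61.0
```

```bash
python3 - <<'E'
from h import *
s=manip.get_state();print(s['position'],s['finger_gap'])
avg(4)
p=manip.camera_params('wrist');im=manip.camera('wrist')[:,:,::-1].copy();cv2.imwrite('pics/w8.png',im)
import pickle;pickle.dump(p,open('w8.pkl','wb'))
go([558.8,-218.3,145],np.pi/2+.0315)
E
```

```text
[ 556.94931397 -219.04529978  296.88977193] 38.17899815146624
mean [ 557.2  -216.61  297.85] std [0.18 0.6  0.48]
shift [-0.0016 -0.0024  0.1537] turn [ 0.0003 -0.0031  0.0014] pos [ 557.6 -216.   298.8] yaw 1.6037 j6 -2.17 t 15.05
```

View pics/w8.png

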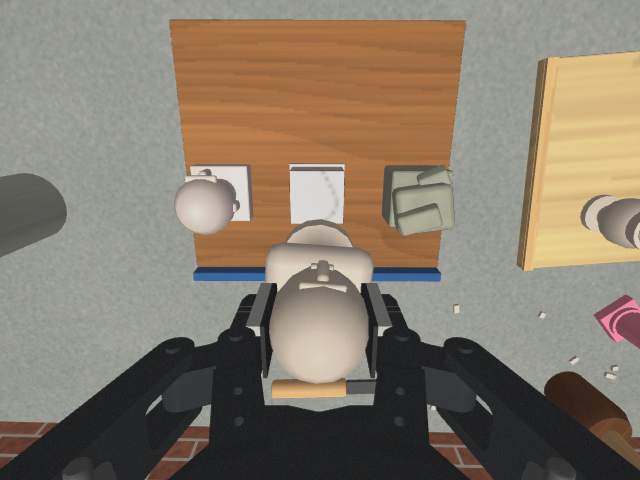

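The bust is held upright and faces the front; its foot's front rim is at (318,221). The plinth is at (317,195).

```bash
python3 - <<'E'
from h import *
import pickle
p=pickle.load(open('w8.pkl','rb'));im=cv2.imread('pics/w8.png')
a=.0329;
pos=np.array([557.6,-216.0,298.8]);zu=pos[2]-71
for z in(zu,zu+6):
  q=onz(p,(318.5,221.3),z); d=q-pos[:2]; print('rim fwd (tool x), lateral',-d[0]*np.cos(a)-d[1]*np.sin(a),-d[0]*np.sin(a)+d[1]*np.cos(a))
for u in (267,371): 
  q=onz(p,(u,275),zu+44);print('shoulder',u,(-(q-pos[:2])[0]*np.sin(a)+(q-pos[:2])[1]*np.cos(a)))
E
```

```text
rim fwd (tool x), lateral 20.42066063027413 -0.3508387985173095
rim fwd (tool x), lateral 22.16175632732917 -0.3453001772725238
shoulder 267 -25.820705069160983
shoulder 371 25.731884853282633
```

Request:
move_arm:
  series:
    - [-0.0012, -0.0023, 0.02, 0, -0.003, 0.001]
    - [0, 0, 0.04, 0, 0, 0]
    - [0, 0, 0.04, 0, 0, 0]
    - [0, 0, 0.03, 0, 0, 0]
    - [0, 0, 0.015, 0, 0, 0]
    - [0, 0, 0, 0, 0, 0]
    - [0, 0, 0, 0, 0, 0]
    - [0, 0, 0, 0, 0, 0]
    - [0, 0, 0, 0, 0, 0]

```text
time: 15.8
position: [560.4, -220.2, 156.4]
eef_rot: [-0.048, 3.137, -0.004]
contact_force: [-0.0, 0.2, -1.3]
finger_gap: 38.2
grip_force: 61.0
```

```bash
python3 - <<'E'
from h import *
avg(4); go([558.8,-218.3,135.3],np.pi/2+.0315)
E
```

```text
mean [ 559.89 -220.24  155.76] std [0.26 0.08 0.42]
shift [0.0007 0.0019 0.0199] turn [-0.0015  0.002  -0.0012] pos [ 559.5 -220.1  155.2] yaw 1.6011 j6 -2.17 t 16.0
```

Request:
move_arm:
  series:
    - [0.0007, 0.0019, 0.006, -0.001, 0.002, -0.001]
    - [0, 0, 0.006, 0, 0, 0]
    - [0, 0, 0.004, 0, 0, 0]
    - [0, 0, 0, 0, 0, 0]
    - [0, 0, 0, 0, 0, 0]
    - [0, 0, 0, 0, 0, 0]
    - [0, 0, 0, 0, 0, 0]
    - [0, 0, 0, 0, 0, 0]

```text
time: 16.67
position: [558.4, -218.1, 138.2]
eef_rot: [0.049, -3.14, -0.001]
contact_force: [0.1, -0.0, -1.1]
finger_gap: 38.2
grip_force: 61.0
```

```bash
python3 - <<'E'
from h import *
avg(4); go([558.8,-218.3,135.3],np.pi/2+.0315); print(manip.get_state()['contact_force'])
E
```

```text
mean [ 558.32 -218.02  138.12] std [0.05 0.03 0.04]
shift [-0.0005 -0.0003  0.0028] turn [ 0.0006 -0.0015 -0.0003] pos [ 558.2 -218.   138.1] yaw 1.602 j6 -2.17 t 16.8667
[ 0.15068287 -0.58100323 -1.45238417]
```

Request:
move_arm:
  series:
    - [-0.0005, -0.0003, 0.0012, 0, -0.001, 0]
    - [0, 0, 0.001, 0, 0, 0]
    - [0, 0, 0.0006, 0, 0, 0]
    - [0, 0, 0, 0, 0, 0]
    - [0, 0, 0, 0, 0, 0]
    - [0, 0, 0, 0, 0, 0]
    - [0, 0, 0, 0, 0, 0]

```text
time: 17.45
position: [558.7, -218.2, 135.1]
eef_rot: [0.049, -3.141, -0.001]
contact_force: [0.9, -0.8, -0.4]
finger_gap: 37.7
grip_force: 61.0
```

```bash
python3 - <<'E'
from h import *
avg(3); go([558.8,-218.3,135.1],np.pi/2+.0315); print(manip.get_state()['contact_force'])
E
```

```text
mean [ 558.72 -218.24  135.15] std [0.01 0.01 0.01]
shift [-0.0001 -0.0001  0.0001] turn [ 0.0006 -0.0006 -0.0003] pos [ 558.7 -218.2  135.2] yaw 1.602 j6 -2.17 t 17.6
[ 0.82616554  0.04113394 -0.75984692]
```

Request:
move_arm:
  series:
    - [0, 0, 0.0004, 0, 0, 0]
    - [0, 0, 0, 0, 0, 0]
    - [0, 0, 0, 0, 0, 0]

```text
time: 17.85
position: [558.9, -218.3, 135.1]
eef_rot: [0.049, -3.141, -0.001]
contact_force: [-0.3, 0.7, 2.4]
finger_gap: 38.2
grip_force: 61.3
```

Request:
move_arm:
  series:
    - [0, 0, 0, 0, 0, 0]
    - [0, 0, 0, 0, 0, 0]
    - [0, 0, 0, 0, 0, 0]
    - [0, 0, 0, 0, 0, 0]
    - [0, 0, 0, 0, 0, 0]
    - [0, 0, 0, 0, 0, 0]
    - [0, 0, 0, 0, 0, 0]
    - [0, 0, 0, 0, 0, 0]
    - [0, 0, -0.01, 0, 0, 0]
    - [0, 0, -0.03, 0, 0, 0]
    - [0, 0, -0.04, 0, 0, 0]
    - [0, 0, -0.04, 0, 0, 0]
    - [0, 0, -0.04, 0, 0, 0]
    - [0, 0, -0.03, 0, 0, 0]
    - [0, 0, 0, 0, 0, 0]
  jaw: 0

```text
time: 19.1
position: [561.5, -219.9, 334.6]
eef_rot: [-0.049, 3.13, -0.011]
contact_force: [0.9, -0.2, 1.7]
finger_gap: 85.4
grip_force: 0.0
```

Request:
move_arm:
  series:
    - [-0.0027, 0.0349, 0, 0, 0, 0]
    - [-0.0027, 0.0349, 0, 0, 0, 0]
    - [-0.0027, 0.0349, 0, 0, 0, 0]
    - [-0.0027, 0.0349, 0, 0, 0, 0]
    - [-0.0027, 0.0349, 0, 0, 0, 0]
    - [-0.0027, 0.0349, 0.015, 0, 0, 0]
    - [-0.0027, 0.0349, 0.015, 0, 0, 0]
    - [-0.0027, 0.0349, 0.015, 0, 0, 0]
    - [-0.0027, 0.0349, 0.015, 0, 0, 0]
    - [-0.0027, 0.0349, 0.015, 0, 0, 0]
    - [0, 0, 0.04, 0, 0, 0]
    - [0, 0, 0.04, 0, 0, 0]
    - [0, 0, 0, 0, 0, 0]
    - [0, 0, 0, 0, 0, 0]
    - [0, 0, 0, 0, 0, 0]
    - [0, 0, 0, 0, 0, 0]

```text
time: 20.43
position: [577.0, 131.0, 173.4]
eef_rot: [-0.048, 3.137, 0.001]
contact_force: [0.7, -0.3, 0.3]
finger_gap: 85.3
grip_force: 0.0
```

```bash
python3 - <<'E'
from h import *
import pickle
avg(3)
cv2.imwrite('pics/sc2.png',manip.camera('scene')[:,:,::-1]);cv2.imwrite('pics/sd2.png',manip.camera('side')[:,:,::-1])
p=manip.camera_params('wrist');im=manip.camera('wrist')[:,:,::-1].copy();cv2.imwrite('pics/w9.png',im);pickle.dump(p,open('w9.pkl','wb'))
go([574.8,133.3,56],np.pi/2+.0315)
a=cv2.imread('pics/sd2.png')[200:440,180:500]; b=cv2.resize(im[100:,:],(480,285))
o=np.zeros((600,640,3),np.uint8); o[:315,:420]=cv2.resize(a,(420,315)); o[315:,:480]=b; cv2.imwrite('pics/m9.png',o)
E
```

```text
mean [576.62 131.04 172.95] std [0.26 0.03 0.36]
shift [0.0006 0.002  0.115 ] turn [ 0.0007  0.001  -0.0007] pos [575.3 131.2 171. ] yaw 1.6016 j6 -1.58 t 20.7333
```

View pics/m9.png

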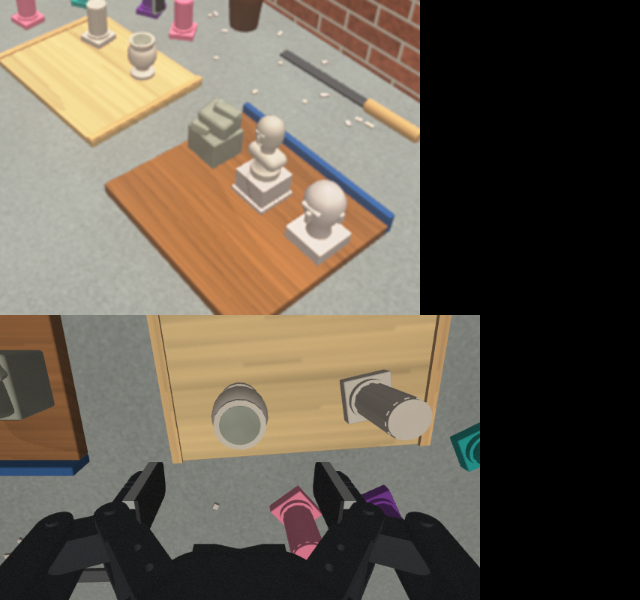

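The side crop shows the bust standing upright on the plinth between the stones. In the wrist crop the urn mouth is at (240,424) and the column top at (412,419) in mosaic pixels.

```bash
python3 - <<'E'
from h import *
import pickle
p=pickle.load(open('w9.pkl','rb'));im=cv2.imread('pics/w9.png')
p1=pickle.load(open('w1.pkl','rb'));print('pink',onz(p1,(330,297),8),onz(p1,(331,330),84))
x0,y0,k=270,170,4
c=cv2.resize(im[y0:290,x0:375],None,fx=k,fy=k,interpolation=cv2.INTER_CUBIC);h=cv2.cvtColor(c,cv2.COLOR_BGR2HSV)
m=(h[:,:,1]<60).astype(np.uint8)*255
cs,_=cv2.findContours(m,cv2.RETR_EXTERNAL,cv2.CHAIN_APPROX_NONE);q=max(cs,key=cv2.contourArea);x,y,w,hh=cv2.boundingRect(q)
print('blob',x/k+x0,y/k+y0,w/k,hh/k)
g=cv2.GaussianBlur(h[:,:,1],(9,9),0)
cir=cv2.HoughCircles(g,cv2.HOUGH_GRADIENT_ALT,1.5,40,param1=120,param2=.6,minRadius=60,maxRadius=170)
cir2=cv2.HoughCircles(cv2.GaussianBlur(h[:,:,2],(9,9),0),cv2.HOUGH_GRADIENT_ALT,1.5,40,param1=120,param2=.6,minRadius=60,maxRadius=170)
for C in(cir,cir2):
  if C is not None:
    for u,v,r in C[0]: print('circ',u/k+x0,v/k+y0,r/k,onz(p,(u/k+x0,v/k+y0),91))
print('eye',onz(p,(320,245),91),'belly L/R y at z60',onz(p,(x/k+x0,235),65),onz(p,((x+w)/k+x0,235),65))
print('col',onz(p,(549,239),99))
E
```

```text
pink [722.66107721 212.65929238] [726.46875368 211.62193716]
blob 282.0 190.25 75.5 89.0
circ 321.75 247.25 25.859995 [576.08460778 132.97012961]
eye [574.56424868 131.7827849 ] belly L/R y at z60 [577.43163771 104.52224684] [575.67998453 158.96646085]
col [563.06529637 273.23159911]
```

Request:
move_arm:
  series:
    - [0, 0.001, 0.035, 0, 0, 0]
    - [0, 0, 0.035, 0, 0, 0]
    - [0, 0, 0.025, 0, 0, 0]
    - [0, 0, 0.014, 0, 0, 0]
    - [0, 0, 0.005, 0, 0, 0]
    - [0, 0, 0, 0, 0, 0]
    - [0, 0, 0, 0, 0, 0]
    - [0, 0, 0, 0, 0, 0]
    - [0, 0, 0, 0, 0, 0]
    - [0, 0, 0, 0, 0, 0]
    - [0, 0, 0, 0, 0, 0]

```text
time: 21.65
position: [575.3, 132.6, 56.9]
eef_rot: [-0.049, 3.14, 0.001]
contact_force: [-0.0, -0.3, 0.5]
finger_gap: 85.6
grip_force: 0.0
```

```bash
python3 - <<'E'
from h import *
avg(3);go([575.3,132.2,56],np.pi/2+.0315)
E
```

```text
mean [574.96 132.54  56.45] std [0.11 0.   0.16]
shift [-0.0004 -0.0003  0.0003] turn [ 0.0007 -0.0003 -0.0003] pos [574.8 132.5  56.3] yaw 1.602 j6 -1.58 t 21.8
```

Request:
move_arm:
  series:
    - [0, 0, 0, 0, 0, 0]
    - [0, 0, 0, 0, 0, 0]
    - [0, 0, 0, 0, 0, 0]
    - [0, 0, 0, 0, 0, 0]
    - [0, 0, 0, 0, 0, 0]
    - [0, 0, 0, 0, 0, 0]
    - [0, 0, 0, 0, 0, 0]
    - [0, 0, 0, 0, 0, 0]
    - [0, 0, 0, 0, 0, 0]
    - [0, 0, 0, 0, 0, 0]
  jaw: 255

```text
time: 22.63
position: [575.2, 132.5, 56.4]
eef_rot: [-0.049, 3.141, 0.001]
contact_force: [0.3, 0.0, 5.0]
finger_gap: 51.8
grip_force: 63.2
```

Request:
move_arm:
  series:
    - [0, 0, -0.014, 0, 0, 0]
    - [0, 0, -0.04, 0, 0, 0]
    - [0, 0, -0.04, 0, 0, 0]
    - [0, 0, -0.04, 0, 0, 0]
    - [0, 0, -0.04, 0, 0, 0]
    - [0.009, -0.0354, -0.02, 0, 0, 0]
    - [0.009, -0.0354, -0.02, 0, 0, 0]
    - [0.009, -0.0354, -0.02, 0, 0, 0]
    - [0.009, -0.0354, 0, 0, 0, 0]
    - [0.009, -0.0354, 0, 0, 0, 0]
    - [0.009, -0.0354, 0, 0, 0, 0]
    - [0.009, -0.0354, 0, 0, 0, 0]
    - [0.009, -0.0354, 0, 0, 0, 0]
    - [0.009, -0.0354, 0, 0, 0, 0]
    - [0.009, -0.0354, 0, 0, 0, 0]
    - [0.009, -0.0354, 0, 0, 0, 0]
    - [0.009, -0.0354, 0, 0, 0, 0]
    - [0.009, -0.0354, 0, 0, 0, 0]
    - [0, 0, 0, 0, 0, 0]
    - [0, 0, 0, 0, 0, 0]

```text
time: 24.3
position: [471.0, -332.7, 288.2]
eef_rot: [0.043, -3.139, -0.004]
contact_force: [-0.7, 1.0, -1.4]
finger_gap: 51.8
grip_force: 63.3
```

```bash
python3 - <<'E'
from h import *
avg(4)
p=manip.camera_params('wrist');im=manip.camera('wrist')[:,:,::-1].copy();cv2.imwrite('pics/w10.png',im)
import pickle;pickle.dump(p,open('w10.pkl','wb'))
go([472.6,-331.2,72],np.pi/2+.0315)
E
```

```text
mean [ 472.07 -330.48  288.82] std [0.36 0.54 0.33]
shift [-2.000e-04 -1.600e-03  2.175e-01] turn [ 0.0013 -0.001   0.0014] pos [ 472.6 -329.9  289.5] yaw 1.6037 j6 -2.42 t 24.55
```

Request:
move_arm:
  series:
    - [0, -0.0012, 0.02, 0.001, -0.001, 0.001]
    - [0, 0, 0.04, 0, 0, 0]
    - [0, 0, 0.04, 0, 0, 0]
    - [0, 0, 0.04, 0, 0, 0]
    - [0, 0, 0.035, 0, 0, 0]
    - [0, 0, 0.025, 0, 0, 0]
    - [0, 0, 0.015, 0, 0, 0]
    - [0, 0, 0, 0, 0, 0]
    - [0, 0, 0, 0, 0, 0]
    - [0, 0, 0, 0, 0, 0]
    - [0, 0, 0, 0, 0, 0]
    - [0, 0, 0, 0, 0, 0]

```text
time: 25.55
position: [473.4, -333.3, 76.6]
eef_rot: [-0.048, 3.139, -0.004]
contact_force: [0.4, 0.1, -1.4]
finger_gap: 51.8
grip_force: 63.3
```

```bash
python3 - <<'E'
from h import *
avg(4); go([472.6,-331.2,61.6],np.pi/2+.0315); print(manip.get_state()['contact_force'])
E
```

```text
mean [ 472.89 -333.     75.85] std [0.2  0.13 0.32]
shift [0.     0.0016 0.0138] turn [-0.0012  0.0011 -0.0013] pos [ 472.7 -332.8   75.4] yaw 1.601 j6 -2.42 t 25.75
[-0.20747385  0.37482572 -1.73786196]
```

Request:
move_arm:
  series:
    - [0, 0.0013, 0.005, -0.001, 0.001, -0.001]
    - [0, 0, 0.004, 0, 0, 0]
    - [0, 0, 0.0015, 0, 0, 0]
    - [0, 0, 0, 0, 0, 0]
    - [0, 0, 0, 0, 0, 0]
    - [0, 0, 0, 0, 0, 0]
    - [0, 0, 0, 0, 0, 0]
    - [0, 0, 0, 0, 0, 0]

```text
time: 26.42
position: [472.4, -331.3, 64.3]
eef_rot: [0.049, -3.141, -0.001]
contact_force: [-0.4, 0.2, -1.3]
finger_gap: 52.0
grip_force: 63.3
```

```bash
python3 - <<'E'
from h import *
avg(4); go([472.6,-331.2,61.4],np.pi/2+.0315); print(manip.get_state()['contact_force'])
E
```

```text
mean [ 472.38 -331.27   64.3 ] std [0.02 0.04 0.02]
shift [-0.0003  0.      0.0029] turn [ 0.0007 -0.0007 -0.0003] pos [ 472.3 -331.2   64.3] yaw 1.602 j6 -2.42 t 26.6167
[-0.10836569  0.13638437 -1.77731137]
```

Request:
move_arm:
  series:
    - [0, 0, 0.0012, 0, 0, 0]
    - [0, 0, 0.0012, 0, 0, 0]
    - [0, 0, 0.0006, 0, 0, 0]
    - [0, 0, 0, 0, 0, 0]
    - [0, 0, 0, 0, 0, 0]
    - [0, 0, 0, 0, 0, 0]
    - [0, 0, 0, 0, 0, 0]

```text
time: 27.2
position: [472.4, -331.2, 61.4]
eef_rot: [0.049, -3.141, -0.001]
contact_force: [-1.0, 2.5, 4.0]
finger_gap: 51.9
grip_force: 63.7
```

Request:
move_arm:
  series:
    - [0, 0, 0.0003, 0, 0, 0]
    - [0, 0, 0, 0, 0, 0]
    - [0, 0, 0, 0, 0, 0]

```text
time: 27.45
position: [472.4, -331.2, 61.4]
eef_rot: [0.049, -3.14, -0.001]
contact_force: [-3.4, 2.3, 6.9]
finger_gap: 51.8
grip_force: 64.1
```

Request:
move_arm:
  series:
    - [0, 0, 0, 0, 0, 0]
    - [0, 0, 0, 0, 0, 0]
    - [0, 0, 0, 0, 0, 0]
    - [0, 0, 0, 0, 0, 0]
    - [0, 0, 0, 0, 0, 0]
    - [0, 0, 0, 0, 0, 0]
    - [0, 0, 0, 0, 0, 0]
    - [0, 0, 0, 0, 0, 0]
    - [0, 0, -0.01, 0, 0, 0]
    - [0, 0, -0.03, 0, 0, 0]
    - [0, 0, -0.04, 0, 0, 0]
    - [0, 0, -0.04, 0, 0, 0]
    - [0, 0, -0.04, 0, 0, 0]
    - [0, 0, -0.04, 0, 0, 0]
    - [0, 0, -0.04, 0, 0, 0]
    - [0, 0, 0, 0, 0, 0]
  jaw: 0

```text
time: 28.78
position: [475.2, -334.0, 312.1]
eef_rot: [-0.049, 3.131, -0.018]
contact_force: [1.3, -0.3, 0.5]
finger_gap: 84.9
grip_force: 0.0
```

Request:
move_arm:
  series:
    - [-0.0069, 0.0375, 0, 0, 0, 0]
    - [-0.0069, 0.0375, 0, 0, 0, 0]
    - [-0.0069, 0.0375, 0, 0, 0, 0]
    - [-0.0069, 0.0375, 0, 0, 0, 0]
    - [-0.0069, 0.0375, 0, 0, 0, 0]
    - [-0.0069, 0.0375, 0, 0, 0, 0]
    - [-0.0069, 0.0375, 0, 0, 0, 0]
    - [-0.0069, 0.0375, 0, 0, 0, 0]
    - [-0.0069, 0.0375, 0, 0, 0, 0]
    - [-0.0069, 0.0375, 0, 0, 0, 0]
    - [-0.0069, 0.0375, 0.01, 0, 0, 0]
    - [-0.0069, 0.0375, 0.015, 0, 0, 0]
    - [-0.0069, 0.0375, 0.015, 0, 0, 0]
    - [-0.0069, 0.0375, 0.015, 0, 0, 0]
    - [-0.0069, 0.0375, 0.015, 0, 0, 0]
    - [-0.0069, 0.0375, 0.015, 0, 0, 0]
    - [0, 0, 0.02, 0, 0, -0.12]
    - [0, 0, 0.02, 0, 0, -0.116]
    - [0, 0, 0, 0, 0, 0]
    - [0, 0, 0, 0, 0, 0]

```text
time: 30.45
position: [563.1, 271.8, 175.5]
eef_rot: [0.413, -3.111, -0.001]
contact_force: [-0.7, 0.0, 0.3]
finger_gap: 85.5
grip_force: 0.0
```

```bash
python3 - <<'E'
from h import *
import pickle
avg(4)
p=manip.camera_params('wrist');im=manip.camera('wrist')[:,:,::-1].copy();cv2.imwrite('pics/w11.png',im);pickle.dump(p,open('w11.pkl','wb'))
a=cv2.resize(im[150:320,220:430],None,fx=3,fy=3,interpolation=cv2.INTER_CUBIC)
cv2.imwrite('pics/m11.png',a)
go([563.3,272.3,68],np.pi/2+.267)
E
```

```text
mean [564.89 271.67 177.99] std [0.4  0.04 0.53]
shift [0.0018 0.0011 0.1102] turn [ 0.0009  0.0025 -0.0022] pos [565.1 271.6 178.2] yaw 1.8356 j6 -1.58 t 30.7
```

View pics/m11.png

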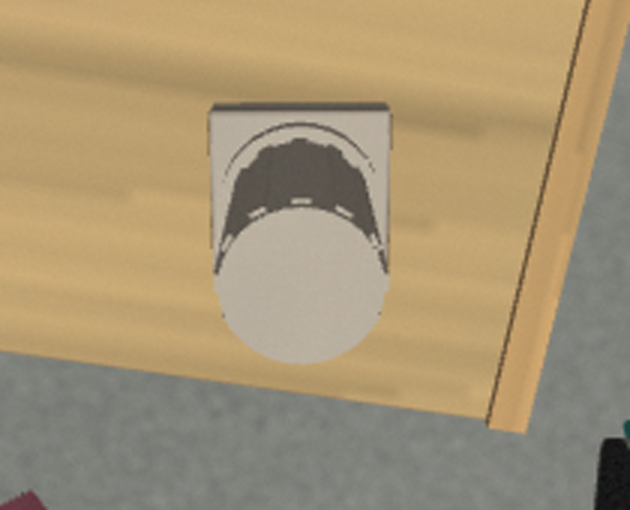

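The column is square to the gripper, with its top centre at crop (301,286), i.e. pixel (320.5,245.2).

```bash
python3 - <<'E'
from h import *
import pickle
p=pickle.load(open('w11.pkl','rb'))
q=onz(p,(320.5,245.2),99);print(q)
print('foot', onz(p,(220+210/3,150+108/3),29),onz(p,(220+390/3,150+108/3),29))
avg(2);go([*q,68],np.pi/2+.267)
E
```

```text
[563.73758183 272.01915397]
foot [545.78451509 241.64966569] [532.94457072 288.8289502 ]
mean [564.85 271.64 177.81] std [0.11 0.02 0.17]
shift [0.001  0.0005 0.1096] turn [ 0.0009  0.0016 -0.0013] pos [564.7 271.7 177.6] yaw 1.8365 j6 -1.58 t 30.8
```

Request:
move_arm:
  series:
    - [0.0008, 0.0004, 0.035, 0, 0.001, 0]
    - [0, 0, 0.035, 0, 0, 0]
    - [0, 0, 0.022, 0, 0, 0]
    - [0, 0, 0.012, 0, 0, 0]
    - [0, 0, 0.005, 0, 0, 0]
    - [0, 0, 0, 0, 0, 0]
    - [0, 0, 0, 0, 0, 0]
    - [0, 0, 0, 0, 0, 0]
    - [0, 0, 0, 0, 0, 0]
    - [0, 0, 0, 0, 0, 0]
    - [0, 0, 0, 0, 0, 0]

```text
time: 31.72
position: [563.5, 272.3, 68.2]
eef_rot: [0.418, -3.113, -0.001]
contact_force: [-0.1, 0.6, -0.4]
finger_gap: 85.3
grip_force: 0.0
```

```bash
python3 - <<'E'
from h import *
avg(3);go([563.6,272,68],np.pi/2+.267)
E
```

```text
mean [563.21 272.19  67.73] std [0.1  0.04 0.16]
shift [-0.0004 -0.0003 -0.0005] turn [ 0.0009 -0.0012  0.0003] pos [563.1 272.2  67.5] yaw 1.8381 j6 -1.58 t 31.8667
```

Request:
move_arm:
  series:
    - [0, 0, 0, 0, 0, 0]
    - [0, 0, 0, 0, 0, 0]
    - [0, 0, 0, 0, 0, 0]
    - [0, 0, 0, 0, 0, 0]
    - [0, 0, 0, 0, 0, 0]
    - [0, 0, 0, 0, 0, 0]
    - [0, 0, 0, 0, 0, 0]
    - [0, 0, 0, 0, 0, 0]
    - [0, 0, 0, 0, 0, 0]
    - [0, 0, 0, 0, 0, 0]
    - [0, 0, 0, 0, 0, 0]
    - [0, 0, 0, 0, 0, 0]
  jaw: 255

```text
time: 32.87
position: [563.2, 272.2, 67.4]
eef_rot: [0.418, -3.112, -0.001]
contact_force: [0.4, -0.2, 2.4]
finger_gap: 34.5
grip_force: 59.7
```

Request:
move_arm:
  series:
    - [0, 0, -0.015, 0, 0, 0]
    - [0, 0, -0.035, 0, 0, 0]
    - [0, 0, -0.035, 0, 0, 0.118]
    - [0, 0, -0.035, 0, 0, 0.118]
    - [0.01, -0.0346, 0, 0, 0, 0]
    - [0.01, -0.0346, 0, 0, 0, 0]
    - [0.01, -0.0346, 0, 0, 0, 0]
    - [0.01, -0.0346, 0, 0, 0, 0]
    - [0.01, -0.0346, 0, 0, 0, 0]
    - [0.01, -0.0346, 0, 0, 0, 0]
    - [0.01, -0.0346, 0, 0, 0, 0]
    - [0.01, -0.0346, 0, 0, 0, 0]
    - [0.01, -0.0346, 0, 0, 0, 0]
    - [0.01, -0.0346, 0, 0, 0, 0]
    - [0.01, -0.0346, 0, 0, 0, 0]
    - [0, 0, 0, 0, 0, 0]
    - [0, 0, 0, 0, 0, 0]
    - [0, 0, 0, 0, 0, 0]
    - [0, 0, 0, 0, 0, 0]
    - [0, 0, 0, 0, 0, 0]

```text
time: 34.53
position: [465.2, -110.5, 187.0]
eef_rot: [0.052, -3.139, -0.002]
contact_force: [0.7, -0.0, -1.3]
finger_gap: 35.2
grip_force: 60.3
```

```bash
python3 - <<'E'
from h import *
avg(4);go([465.7,-111.3,73],np.pi/2+.0315)
E
```

```text
mean [ 465.29 -110.73  187.13] std [0.01 0.17 0.04]
shift [-0.0006 -0.0004  0.1142] turn [ 0.0006 -0.0018  0.0013] pos [ 465.3 -111.   187.2] yaw 1.6036 j6 -2.09 t 34.7333
```

Request:
move_arm:
  series:
    - [-0.0006, -0.0004, 0.03, 0, -0.002, 0.001]
    - [0, 0, 0.035, 0, 0, 0]
    - [0, 0, 0.025, 0, 0, 0]
    - [0, 0, 0.014, 0, 0, 0]
    - [0, 0, 0.006, 0, 0, 0]
    - [0, 0, 0, 0, 0, 0]
    - [0, 0, 0, 0, 0, 0]
    - [0, 0, 0, 0, 0, 0]
    - [0, 0, 0, 0, 0, 0]
    - [0, 0, 0, 0, 0, 0]
    - [0, 0, 0, 0, 0, 0]
    - [0, 0, 0, 0, 0, 0]

```text
time: 35.73
position: [466.0, -112.3, 77.8]
eef_rot: [-0.047, 3.14, 0.0]
contact_force: [0.0, -0.3, -0.7]
finger_gap: 34.5
grip_force: 60.3
```

```bash
python3 - <<'E'
from h import *
avg(4);go([465.7,-111.3,72.4],np.pi/2+.0315)
E
```

```text
mean [ 465.8  -112.18   77.44] std [0.07 0.04 0.11]
shift [-0.      0.0008  0.0049] turn [ 0.0005  0.0003 -0.0013] pos [ 465.7 -112.1   77.3] yaw 1.601 j6 -2.09 t 35.9333
```

Request:
move_arm:
  series:
    - [0, 0.0006, 0.0015, 0, 0, -0.001]
    - [0, 0, 0.0015, 0, 0, 0]
    - [0, 0, 0.001, 0, 0, 0]
    - [0, 0, 0.0008, 0, 0, 0]
    - [0, 0, 0, 0, 0, 0]
    - [0, 0, 0, 0, 0, 0]
    - [0, 0, 0, 0, 0, 0]
    - [0, 0, 0, 0, 0, 0]

```text
time: 36.6
position: [465.7, -111.5, 72.4]
eef_rot: [-0.049, 3.141, 0.001]
contact_force: [-0.9, 0.5, 0.3]
finger_gap: 34.8
grip_force: 60.5
```

```bash
python3 - <<'E'
from h import *
avg(3);go([465.7,-111.3,72.4],np.pi/2+.0315);print(manip.get_state()['contact_force'])
E
```

```text
mean [ 465.69 -111.51   72.42] std [0.01 0.01 0.02]
shift [-0.      0.0002  0.    ] turn [ 0.0005  0.0003 -0.0003] pos [ 465.7 -111.5   72.4] yaw 1.602 j6 -2.09 t 36.75
[-0.28634989  0.53533116 -0.51099277]
```

Request:
move_arm:
  series:
    - [0, 0, 0.0003, 0, 0, 0]
    - [0, 0, 0, 0, 0, 0]
    - [0, 0, 0, 0, 0, 0]

```text
time: 37.0
position: [465.8, -111.5, 72.4]
eef_rot: [-0.049, 3.141, 0.001]
contact_force: [-1.8, 2.0, 4.9]
finger_gap: 34.6
grip_force: 60.5
```

Request:
move_arm:
  series:
    - [0, 0, 0, 0, 0, 0]
    - [0, 0, 0, 0, 0, 0]
    - [0, 0, 0, 0, 0, 0]
    - [0, 0, 0, 0, 0, 0]
    - [0, 0, 0, 0, 0, 0]
    - [0, 0, 0, 0, 0, 0]
    - [0, 0, 0, 0, 0, 0]
    - [0, 0, 0, 0, 0, 0]
    - [0, 0, -0.01, 0, 0, 0]
    - [0, 0, -0.03, 0, 0, 0]
    - [0, 0, -0.04, 0, 0, 0]
    - [0, 0, -0.04, 0, 0, 0]
    - [0, 0, -0.04, 0, 0, 0]
    - [0, 0, -0.04, 0, 0, 0]
    - [0, 0, -0.04, 0, 0, 0]
    - [0, 0, 0, 0, 0, 0]
  jaw: 0

```text
time: 38.33
position: [468.8, -113.2, 322.2]
eef_rot: [-0.049, 3.127, -0.011]
contact_force: [0.4, -0.8, 0.7]
finger_gap: 85.1
grip_force: 0.0
```

Request:
move_arm:
  series:
    - [-0.0226, -0.029, 0, 0, 0, 0]
    - [-0.0226, -0.029, 0, 0, 0, 0]
    - [-0.0226, -0.029, 0, 0, 0, 0]
    - [-0.0226, -0.029, 0, 0, 0, 0]
    - [0, 0, 0, 0, 0, 0]
    - [0, 0, 0, 0, 0, 0]
    - [0, 0, 0, 0, 0, 0]
    - [0, 0, 0, 0, 0, 0]
    - [0, 0, 0, 0, 0, 0]
    - [0, 0, 0, 0, 0, 0]
    - [0, 0, 0, 0, 0, 0]

```text
time: 39.25
position: [559.5, -224.1, 312.9]
eef_rot: [-0.05, 3.14, -0.0]
contact_force: [0.0, -1.4, -0.5]
finger_gap: 85.5
grip_force: 0.0
```

```bash
python3 - <<'E'
from h import *
import pickle
avg(4)
p=manip.camera_params('wrist');im=manip.camera('wrist')[:,:,::-1].copy();cv2.imwrite('pics/w12.png',im);pickle.dump(p,open('w12.pkl','wb'))
sd=manip.camera('side')[:,:,::-1];s=manip.get_state();print(s['position'],s['contact_force'])
o=np.zeros((600,640,3),np.uint8);o[:330,:640]=cv2.resize(im[0:290,160:480],None,fx=2,fy=330/290)[:, :640] if 0 else 0
a=cv2.resize(im[10:285,160:480],None,fx=1.9,fy=1.9);b=sd[250:460,250:490]
o=np.zeros((600,800,3),np.uint8);o[:a.shape[0],:a.shape[1]]=a;o[380:590,550:790]=b;cv2.imwrite('pics/m12.png',o)
E
```

```text
mean [ 559.53 -224.44  312.55] std [0.03 0.11 0.14]
[ 559.56030997 -224.71293522  312.16219148] [0.07244917 0.22496579 0.35678809]
```

View pics/m12.png

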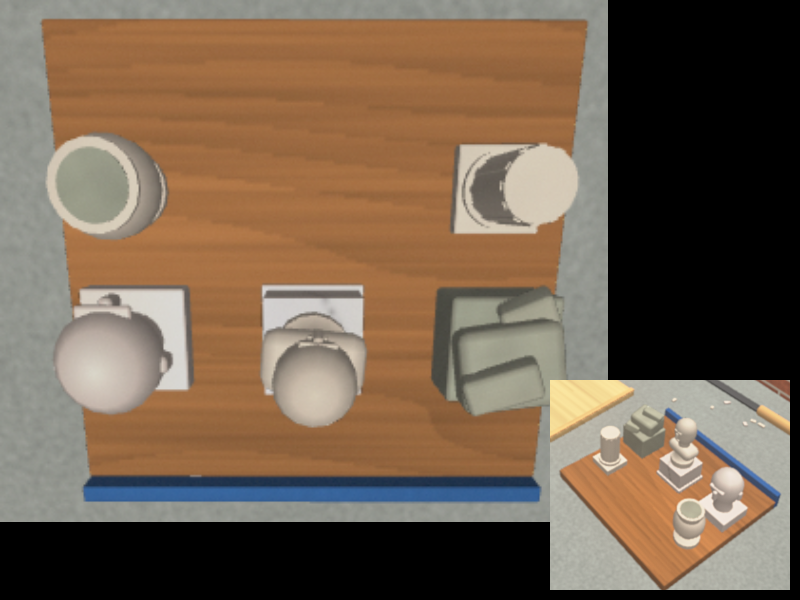

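All pieces are standing. The urn mouth is at (94,187), the column top at (541,185) and the bust head at (315,384) in mosaic pixels. One numeric check before handing in.

```bash
python3 - <<'E'
from h import *
import pickle
p=pickle.load(open('w12.pkl','rb'))
C=np.array([519.1,-219.7]);a=.0312;R=np.array([[np.cos(a),-np.sin(a)],[np.sin(a),np.cos(a)]])
f=lambda u,v,z:(R.T@(onz(p,(160+u/1.9,10+v/1.9),z)-C)).round(1)
print('urn',f(94,187,96),'col',f(541,185,104),'bust head',f(315,382,145),'bust foot front rim',f(313,312,66))
print('plinth foot front corners',f(262,286,20),f(363,286,20),'col foot corners',f(452,234,20),f(457,145,34),'board front',f(42,20,20),f(587,20,20))
E
```

```text
urn [ -47.8 -109.9] col [-48.7 109.5] bust head [39.3 -0.2] bust foot front rim [18.7 -0. ]
plinth foot front corners [  9.3 -31.7] [ 9.2 32.4] col foot corners [-22.7  86.5] [-72.5  82.7] board front [-138.6 -153.4] [-138.9  154.2]
```

```bash
python3 -c "
from plant import manip
print(manip.sign_off())"
```

```text
the job is handed in; nothing more can be done
None
```

The job is handed in, with nothing dropped: the plinth, bust, urn and column all stand upright in the last view, each within about 2 mm of where it was asked for, after about 40 s of robot time.

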